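Roll a full fruit carton into the packing bay until the catch springs up

TASK

Push the full strawberry carton along the roller track into the bay until it is home, square against the end stop, and the spring catch has popped up behind it so that it cannot roll back. Keep it on the rollers and push gently: no more than about 40 N on the carton and never let it run away fast. Leave the tin, the tape roll and the date stamp where they stand.

Things in the scene. Friction and masses are not known exactly. Their poses are not given: they have to be found in the camera images.
- track: Fixed track, 780 x 266 mm: two strips of free rollers, an open channel 74 mm wide between them. Origin on the table top on its centre line; y runs along it to the bay, x across, z up. Rollers' tops at z = 60 mm; track from y = -375 to 405. A carriage clamped in the channel carries stop and catch; the stop's face is at y = 270 to 370, different each time and not reported: feel for it.
- bay_mouth (a point): Mouth of the bay: on the track's centre line at y = 85 mm, level with the rollers' tops. Guide bars 12 mm thick, 28 mm above the rollers: inner faces flare in from x = +-164 mm here to +-138 mm at 80 mm further, then run straight 230 mm. The end stop past it is an upright dark plate with a plastic face 160 mm wide, 13 to 47 mm above the rollers.
- carton: Open fruit carton full of punnets, 264 mm across (x), 376 mm along the track (y), 94 mm high, 0.5 to 0.95 kg. Origin at the centre of its underside, y points to the bay. End walls 9 mm thick, 91 mm high, outer faces at y = +-185 mm (seen 188); contents fill it to 49 mm. Starts on the track's open end, a little skew and off centre.
- catch (a joint): Spring catch: steel tongue 24 x 52 mm in the channel, hinged at its end away from the bay. 0 rad flat, about 0.2 held down under the carton, 0.5 sprung up (tip 15 mm above the rollers). Its tip is 374 mm before the stop's face: it springs up behind the carton only once that is within 3 mm of the stop, and lets it roll back at most 9 mm.
- tin: Round tin, 75 mm across, 58 mm high, bystander beyond the track. Origin at the centre of its underside.
- tape: Roll of packing tape lying flat, 93 mm across, 48 mm high, bystander beyond the track. Origin at the centre of its underside.
- stamp: Date stamp standing upright, 32 x 44 mm, 92 mm high, bystander behind the track's open end. Origin at the centre of its underside.

How it is judged:
By the outcome, as a careful person would: the job done as asked, in the order asked, and still so for the second after the job is handed in, with the robot touching nothing.
It also fails if it takes over 58 s, if anything falls off the work surface, if the arm or the gripper's body presses on something with over 40 N, if the wrist force passes 120 N, or if a joint passes its speed limit or range.

ROBOT

A 6-joint arm with a two-finger parallel gripper is mounted at the origin on the work surface; the furniture and walls round the work are solid. World frame = base frame: x ahead of the robot, y to its left, z up, the work surface at z = 0. Lengths are in m, angles in rad, forces in N, time in s.
With the tool pointing down it reaches from about 0.35 to 0.8 m from the base axis. Payload 7.3 kg.
Tool frame: the origin (TCP) lies at the very end of the fingers, on their centre line; the grasp point (between the pads) lies 19 mm behind it; z points along the fingers, y is the line along which they close (so a half turn about z gives the same grasp; the last joint's range is limited). The gripper opens to 85 mm and grips with 20 to 120 N. Pads are 22 mm wide; open, the fingers measure 114 mm over their backs; the gripper's body (76 mm by 85 mm) begins 54 mm behind the grasp point. The pads swing forward as they close: fully open they stand 13 mm farther back than shut.
Start: joints at [0.956, 0.342, 1.524, -0, 1.275, -0.146], TCP at [0.237, 0.468, 0.231] pointing down, gripper open.
Joint ranges: [-2.53, 2.53], [-0.77, 2.02], [0.04, 2.7], [-1, 4.14], [0.28, 2.66], [-3.11, 3.11]. Speed limits (rad/s): [2.57, 2.57, 3.14, 3.14, 3.14, 3.14].

INTERFACE

Orientations are given as a rotation vector (axis times angle).
In Python, from cell import sensors, viewer, env gives the robot as it stands.
- The arm moves only by the shell command python3 -m jog 'ROWS' [FORCE]. ROWS is JSON, a list of rows, each an object of numbers: "ax", "ay", "az": the turn, a rotation vector about the tool's x, y, z in units of 180 degrees (1.0 is 180 degrees); "tx", "ty", "tz": the shift along the tool's x, y, z in units of 0.2 m (1.0 is 0.2 m); "grip": the closure, from 0 (fully open) to 1 (shut). In form: [{"ax": .., "ay": .., "az": .., "tx": .., "ty": .., "tz": .., "grip": ..}, ...]. A call has 1 to 8 rows; each row is the pose to reach, as a shift and turn from the pose commanded when the call began, along the tool's axes at that moment, turning the shorter way round; what a row does not reach only later rows make up. A row lasts 1/8 s, in which the tool goes at most 62.5 mm and 10.7 degrees, less where a joint would pass 70% of its speed; a pose out of reach is approached as far as the arm can. A call with a number of a shift or a turn outside -1 to 1 is refused whole. A call with a gripper value outside its range is refused whole. The fingers move at their own pace and stop on an object; FORCE is the grip in N (left out, the last holds). Time passes only in rows, so rows that repeat a pose let the fingers close. It gives the time, the measured TCP pose, the force, the opening and the grip force at its end, in the units of the state.
- sensors.sense(): the state, without advancing time (a new reading comes with each control period).
- viewer.read_camera(name): name is "side" or "top" or "wrist"; returns a dict with "color" (384x512x3 uint8, blue, green, red), "fx", "fy", "cx", "cy" (pixels), "dist" ([k1, k2, p1, p2, k3] as OpenCV has them; the pictures are not rectified), "R" (3x3) and "t" (3): a world point X has camera coordinates R X + t. Camera axes: x right, y down, z forward; pixel columns grow to the right and rows downward; lengths in m; the calibration is good to about 2 mm. A picture is of the moment at which its call begins. There is no depth.
- env.hand_in(): hands the job in; it is judged then, once.
The state is a dict: "time_s": time; "joints": joint angles; "dq": joint speeds; "joint_efforts": joint torques, N m; "tool_pos": TCP position; "tool_rot": TCP orientation; "force": force on the tool from outside, world axes, zero at the start; "moment": the same for the moment, N m; "grip_width": opening from 0.0 (shut) to 1.0 (fully open); "grip_force": force on a finger pad.
Only numpy, scipy, OpenCV 4.12 (cv2) and the standard library are available. Lean on these libraries where they do the work, as an engineer would, in place of code of your own. Each camera call takes 0.05 s, during which the arm holds its last target. There are 200 camera calls.

## Working session

There is one attempt and no reset: what is moved stays moved. The work goes in short steps, Python scripts to look and compute and a shell command to move; the robot and the scene stay as the last step left them, time stands still between calls to the robot, and variables do not carry over. Pictures are saved under pics/ and viewed, at most 10 in all, crops included, and the job is handed in when it is done.

```bash
mkdir -p pics; ls; python3 - <<'E'
from cell import sensors, viewer
import cv2, numpy as np
s=sensors.sense(); print({k:np.round(v,3).tolist() for k,v in s.items()})
for n in ("side","top"):
    c=viewer.read_camera(n); cv2.imwrite(f"pics/{n}0.png",c["color"]); np.savez(f"{n}0.npz",**c)
    R=np.array(c["R"]);print(n,c["fx"],c["dist"],np.round(R,3).tolist(),-R.T@np.array(c["t"]))
E
```

```text
pics
{'time_s': 0.0, 'joints': [0.956, 0.343, 1.525, -0.0, 1.275, -0.146], 'dq': [-0.0, 0.001, 0.001, -0.0, 0.002, -0.002], 'joint_efforts': [0.001, -43.368, -24.601, -0.0, 0.008, -0.0], 'tool_pos': [0.237, 0.468, 0.231], 'tool_rot': [-0.729, -3.055, 0.002], 'force': [-0.321, 0.138, 0.01], 'moment': [-0.023, 0.023, 0.003], 'grip_force': 0.0, 'grip_width': 1.0}
side 440.3937459692295 [-0.15359941  0.          0.          0.          0.        ] [[0.97, -0.245, -0.009], [-0.161, -0.608, -0.778], [0.185, 0.756, -0.628]] [ 0.41119895 -1.06732788  0.75988258]
top 409.583736861428 [-0.11874011  0.          0.          0.          0.        ] [[-0.017, -1.0, -0.023], [-0.993, 0.019, -0.113], [0.113, 0.021, -0.993]] [ 0.47720828 -0.22602687  1.27992419]
```

View pics/top0.png

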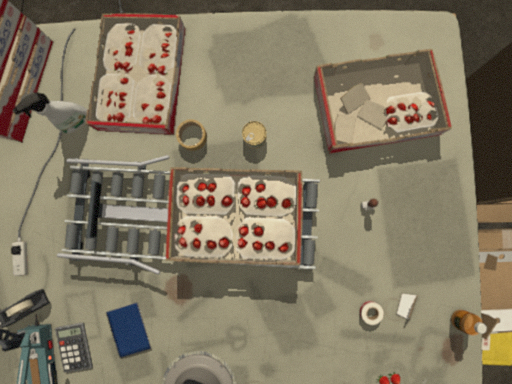

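View pics/side0.png

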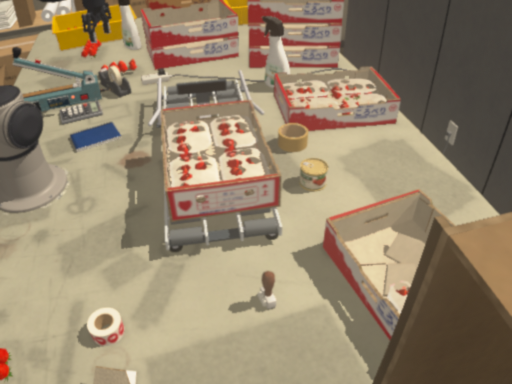

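```bash
cat > h.py <<'E'
import numpy as np, cv2
from cell import viewer
def cast(c,px,z):
    K=np.array([[c["fx"],0,c["cx"]],[0,c["fy"],c["cy"]],[0,0,1]],float);R=np.array(c["R"]);t=np.array(c["t"])
    u=cv2.undistortPoints(np.array(px,float).reshape(-1,1,2),K,np.array(c["dist"],float))[:,0]
    d=np.c_[u,np.ones(len(u))]@R; o=-R.T@t
    return o+d*((z-o[2])/d[:,2])[:,None]
def proj(c,P):
    K=np.array([[c["fx"],0,c["cx"]],[0,c["fy"],c["cy"]],[0,0,1]],float)
    return cv2.projectPoints(np.array(P,float).reshape(-1,1,3),cv2.Rodrigues(np.array(c["R"]))[0],np.array(c["t"],float),K,np.array(c["dist"],float))[0][:,0]
E
python3 - <<'E'
from h import *
c=dict(np.load("top0.npz")); im=c["color"]
cv2.imwrite("pics/top0c.png",cv2.resize(im[150:280,55:325],None,fx=2.9,fy=2.9,interpolation=cv2.INTER_CUBIC))
d=dict(np.load("side0.npz")); cv2.imwrite("pics/side0c.png",cv2.resize(d["color"][65:255,145:295],None,fx=3,fy=3,interpolation=cv2.INTER_CUBIC))
E
```

```text
(no output)
```

View pics/top0c.png

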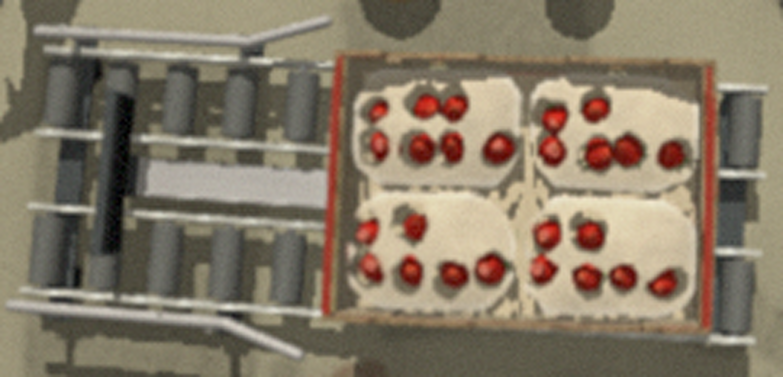

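View pics/side0c.png

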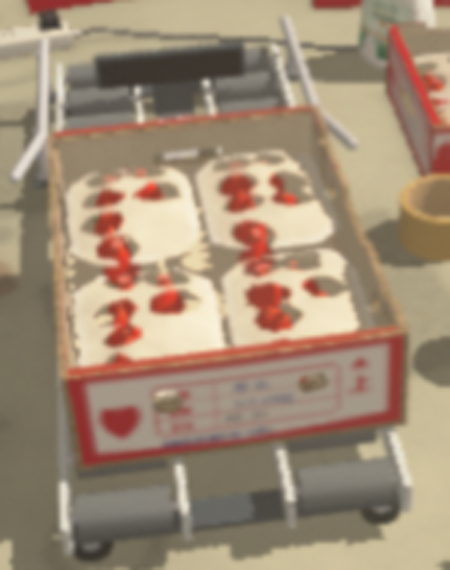

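```bash
python3 - <<'E'
from h import *
c=dict(np.load("top0.npz"));d=dict(np.load("side0.npz"))
T=lambda p:np.array(p)/2.9+[55,150]; S=lambda p:np.array(p)/3+[145,65]
r=np.round
L=cast(c,T([(48,50),(38,132),(30,207),(22,292)]),.06);Rr=cast(c,T([(767,88),(762,175),(758,251),(752,341)]),.06)
print("rails",r(L[:,:2],3).tolist(),r(Rr[:,:2],3).tolist(), np.linalg.norm((L-Rr),axis=1),np.linalg.norm(L[0]-L[3]))
v=L.mean(0)-Rr.mean(0);v/=np.linalg.norm(v);o=L.mean(0)-v*.405;print("origin",o,o+v*-.375+0, Rr.mean(0),"yaw of y axis from world y (deg)",np.degrees(np.arctan2(-v[0],v[1])))
G=cast(c,T([(40,33),(245,42),(10,305),(222,323),(332,19),(300,353)]),.088)
x=np.array([v[1],-v[0],0])
print("bars in track",r(np.c_[(G-o)@x,(G-o)@v],3).tolist())
C=cast(c,T([(343,55),(713,63),(707,330),(325,315)]),.152)
print("carton top",r(C[:,:2],3).tolist(),"track",r(np.c_[(C-o)@x,(C-o)@v],3).tolist())
C2=cast(d,S([(320,108),(405,330),(68,375),(52,135)]),.152)
print("carton side",r(C2[:,:2],3).tolist())
st=cast(c,T([(130,95),(118,255)]),.107); print("stop",r(np.c_[(st-o)@x,(st-o)@v],3).tolist())
print("stamp foot",cast(d,[(267,303)],.0))
E
```

```text
rails [[0.688, 0.388], [0.599, 0.396], [0.519, 0.402], [0.429, 0.409]] [[0.631, -0.38], [0.541, -0.372], [0.463, -0.366], [0.373, -0.357]] [0.77013565 0.77019588 0.77025437 0.76883038] 0.26007754906979724
origin [ 0.52882448 -0.00517161  0.06      ] [ 0.5012252 -0.3791546  0.06     ] [ 0.50197197 -0.36903555  0.06      ] yaw of y axis from world y (deg) -4.220675211327995
bars in track [[0.144, 0.4], [0.145, 0.175], [-0.143, 0.404], [-0.143, 0.174], [0.173, 0.085], [-0.168, 0.091]]
carton top [[0.66, 0.04], [0.644, -0.318], [0.392, -0.305], [0.41, 0.056]] track [[0.127, 0.055], [0.138, -0.303], [-0.115, -0.31], [-0.123, 0.053]]
carton side [[0.665, 0.035], [0.646, -0.319], [0.395, -0.308], [0.41, 0.053]]
stop [[0.081, 0.285], [-0.082, 0.282]]
stamp foot [[ 0.556652   -0.54046157  0.        ]]
```

```bash
M='python3 -m jog'
python3 -m jog '[{"tx":-0.19,"ty":-0.19,"tz":-0.1},{"tx":-0.4,"ty":-0.4,"tz":-0.15},{"tx":-0.6,"ty":-0.6,"tz":-0.15},{"tx":-0.78,"ty":-0.775,"tz":-0.15}]'
python3 -m jog '[{"tx":-0.2,"ty":-0.2},{"tx":-0.4,"ty":-0.4},{"tx":-0.6,"ty":-0.6},{"tx":-0.78,"ty":-0.775}]'
```

```text
invalid input
invalid input
```

```bash
python3 -m jog '[{"ax":0,"ay":0,"az":0,"tx":-0.19,"ty":-0.19,"tz":-0.1,"grip":0},{"ax":0,"ay":0,"az":0,"tx":-0.4,"ty":-0.4,"tz":-0.15,"grip":0},{"ax":0,"ay":0,"az":0,"tx":-0.6,"ty":-0.6,"tz":-0.15,"grip":0},{"ax":0,"ay":0,"az":0,"tx":-0.78,"ty":-0.775,"tz":-0.15,"grip":0},{"ax":0,"ay":0,"az":0,"tx":-0.78,"ty":-0.775,"tz":-0.15,"grip":0}]'
```

```text
time_s: 0.72
tool_pos: [0.307, 0.2572, 0.2613]
tool_rot: [0.737, 3.054, -0.001]
force: [0.4, 0.9, -0.2]
grip_width: 0.998
grip_force: 0.0
```

```bash
for i in 1; do python3 -m jog '[{"ax":0,"ay":0,"az":0,"tx":-0.2,"ty":-0.2,"tz":0,"grip":0},{"ax":0,"ay":0,"az":0,"tx":-0.4,"ty":-0.4,"tz":0,"grip":0},{"ax":0,"ay":0,"az":0,"tx":-0.6,"ty":-0.6,"tz":0,"grip":0},{"ax":0,"ay":0,"az":0,"tx":-0.78,"ty":-0.775,"tz":0,"grip":0},{"ax":0,"ay":0,"az":0,"tx":-0.78,"ty":-0.775,"tz":0,"grip":0}]'; done
python3 -m jog '[{"ax":0,"ay":0,"az":0,"tx":-0.2,"ty":-0.2,"tz":0,"grip":0},{"ax":0,"ay":0,"az":0,"tx":-0.4,"ty":-0.4,"tz":0,"grip":0},{"ax":0,"ay":0,"az":0,"tx":-0.6,"ty":-0.6,"tz":0,"grip":0},{"ax":0,"ay":0,"az":0,"tx":-0.78,"ty":-0.775,"tz":0,"grip":0},{"ax":0,"ay":0,"az":0,"tx":-0.78,"ty":-0.775,"tz":0,"grip":0}]'
```

```text
time_s: 1.35
tool_pos: [0.3764, 0.049, 0.261]
tool_rot: [-0.737, -3.054, 0.0]
force: [-0.2, -0.1, 0.2]
grip_width: 1.001
grip_force: 0.0
time_s: 1.98
tool_pos: [0.4457, -0.1588, 0.2604]
tool_rot: [-0.732, -3.054, -0.001]
force: [0.4, 0.6, 0.3]
grip_width: 0.999
grip_force: 0.0
```

```bash
python3 -m jog '[{"ax":0,"ay":0,"az":0,"tx":-0.2,"ty":-0.2,"tz":0,"grip":0},{"ax":0,"ay":0,"az":0,"tx":-0.4,"ty":-0.4,"tz":0,"grip":0},{"ax":0,"ay":0,"az":0,"tx":-0.6,"ty":-0.6,"tz":0,"grip":0},{"ax":0,"ay":0,"az":0.05,"tx":-0.78,"ty":-0.775,"tz":0,"grip":0},{"ax":0,"ay":0,"az":0.1,"tx":-0.78,"ty":-0.775,"tz":0,"grip":0},{"ax":0,"ay":0,"az":0.15,"tx":-0.78,"ty":-0.775,"tz":0,"grip":0},{"ax":0,"ay":0,"az":0.2,"tx":-0.78,"ty":-0.775,"tz":0,"grip":0},{"ax":0,"ay":0,"az":0.25,"tx":-0.78,"ty":-0.775,"tz":0,"grip":0}]'
python3 -m jog '[{"ax":0,"ay":0,"az":0.05,"tx":0,"ty":0,"tz":0,"grip":0},{"ax":0,"ay":0,"az":0.1,"tx":0,"ty":0,"tz":0,"grip":0},{"ax":0,"ay":0,"az":0.124,"tx":0,"ty":0,"tz":0,"grip":0},{"ax":0,"ay":0,"az":0.124,"tx":0,"ty":0,"tz":0,"grip":0}]'
python3 - <<'E'
from h import *
from cell import sensors
from scipy.spatial.transform import Rotation as Ro
s=sensors.sense();R=Ro.from_rotvec(s["tool_rot"]).as_matrix();print(s["tool_pos"],R.round(3),np.degrees(np.arctan2(R[1,0],R[0,0])))
c=viewer.read_camera("top");cv2.imwrite("pics/top1.png",c["color"][140:300,200:400].repeat(3,0).repeat(3,1))
E
```

```text
time_s: 2.98
tool_pos: [0.5151, -0.3636, 0.261]
tool_rot: [-1.846, -2.54, -0.002]
force: [0.1, 0.8, 0.8]
grip_width: 0.999
grip_force: 0.0
time_s: 3.48
tool_pos: [0.5149, -0.3641, 0.2611]
tool_rot: [-2.297, -2.142, -0.001]
force: [1.0, -0.0, -0.4]
grip_width: 1.003
grip_force: 0.0
[ 0.51486173 -0.36406426  0.26114319] [[ 0.07   0.998 -0.   ]
 [ 0.998 -0.07   0.001]
 [ 0.001 -0.    -1.   ]] 86.0034436494119
```

```bash
python3 -m jog '[{"ax":0,"ay":0,"az":0,"tx":-0.05,"ty":0,"tz":0.2,"grip":0},{"ax":0,"ay":0,"az":0,"tx":-0.05,"ty":0,"tz":0.4,"grip":0},{"ax":0,"ay":0,"az":0,"tx":-0.05,"ty":0,"tz":0.6,"grip":0},{"ax":0,"ay":0,"az":0,"tx":-0.05,"ty":0,"tz":0.75,"grip":0},{"ax":0,"ay":0,"az":0,"tx":-0.05,"ty":0,"tz":0.83,"grip":0},{"ax":0,"ay":0,"az":0,"tx":-0.05,"ty":0,"tz":0.83,"grip":0}]'
python3 - <<'E'
from h import *
c=viewer.read_camera("top");d=viewer.read_camera("side")
a=cv2.resize(c["color"][140:300,200:340],None,fx=2.5,fy=2.5);b=cv2.resize(d["color"][90:250,150:290],None,fx=2.5,fy=2.5)
cv2.imwrite("pics/m1.png",np.hstack([a,b]))
E
```

```text
time_s: 4.28
tool_pos: [0.513, -0.3758, 0.0946]
tool_rot: [-2.298, -2.139, -0.0]
force: [0.4, -0.0, 1.0]
grip_width: 0.999
grip_force: 0.0
```

View pics/m1.png

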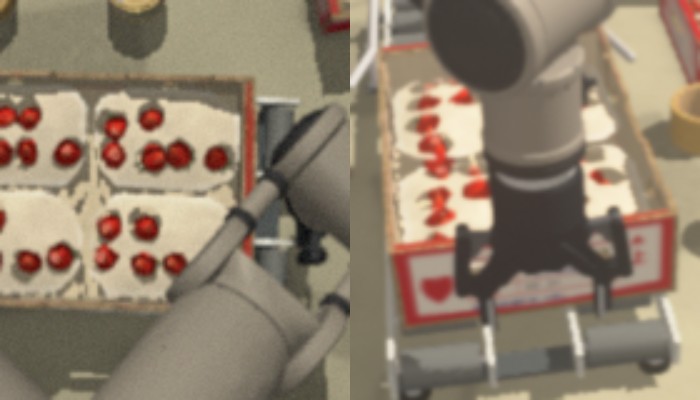

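```bash
python3 -m jog '[{"ax":0,"ay":0,"az":0,"tx":0.04,"ty":0,"tz":0,"grip":0},{"ax":0,"ay":0,"az":0,"tx":0.08,"ty":0,"tz":0,"grip":0},{"ax":0,"ay":0,"az":0,"tx":0.1,"ty":0,"tz":0,"grip":0},{"ax":0,"ay":0,"az":0,"tx":0.12,"ty":0,"tz":0,"grip":0},{"ax":0,"ay":0,"az":0,"tx":0.14,"ty":0,"tz":0,"grip":0},{"ax":0,"ay":0,"az":0,"tx":0.16,"ty":0,"tz":0,"grip":0},{"ax":0,"ay":0,"az":0,"tx":0.18,"ty":0,"tz":0,"grip":0},{"ax":0,"ay":0,"az":0,"tx":0.2,"ty":0,"tz":0,"grip":0}]'
python3 -m jog '[{"ax":0,"ay":0,"az":0,"tx":0.02,"ty":0,"tz":0,"grip":0},{"ax":0,"ay":0,"az":0,"tx":0.04,"ty":0,"tz":0,"grip":0},{"ax":0,"ay":0,"az":0,"tx":0.06,"ty":0,"tz":0,"grip":0},{"ax":0,"ay":0,"az":0,"tx":0.08,"ty":0,"tz":0,"grip":0},{"ax":0,"ay":0,"az":0,"tx":0.1,"ty":0,"tz":0,"grip":0},{"ax":0,"ay":0,"az":0,"tx":0.12,"ty":0,"tz":0,"grip":0},{"ax":0,"ay":0,"az":0,"tx":0.14,"ty":0,"tz":0,"grip":0},{"ax":0,"ay":0,"az":0,"tx":0.16,"ty":0,"tz":0,"grip":0}]'
cat >> h.py <<'E'
def rims(tag):
    c=viewer.read_camera("top"); cv2.imwrite(f"pics/{tag}.png",c["color"]); im=c["color"].astype(int)
    v=np.array([.0736,.9973,0]);x=np.array([.9973,-.0736,0]);o=np.array([.529,0,0])
    m=((im[...,2]>110)&(im[...,2]>1.9*im[...,1])&(im[...,2]>1.9*im[...,0]))
    ys,xs=np.nonzero(m);P=cast(c,np.c_[xs,ys],.151)-o;X=P@x;Y=P@v
    return X,Y
E
```

```text
time_s: 5.38
tool_pos: [0.516, -0.3365, 0.0952]
tool_rot: [-2.301, -2.139, -0.0]
force: [-0.9, 0.6, 0.1]
grip_width: 1.0
grip_force: 0.0
time_s: 6.38
tool_pos: [0.5183, -0.3046, 0.0953]
tool_rot: [2.301, 2.139, 0.0]
force: [-0.0, -0.4, 0.1]
grip_width: 1.002
grip_force: 0.0
```

```bash
cat >> h.py <<'E'
def front(tag):
    X,Y=rims(tag)
    h,e=np.histogram(Y[(abs(X)<.14)&(Y>-.0)],np.arange(0,.4,.006)); k=h.argmax();y0=e[k]+.003
    s=(abs(X)<.135)&(abs(Y-y0)<.012); p=np.polyfit(X[s],Y[s],1)
    print("front rim y",p[1].round(4),"yaw deg",np.degrees(p[0]).round(2),"x span",np.percentile(X[s],[1,99]).round(3),s.sum())
E
python3 - <<'E'
from h import *
front("a1")
E
```

```text
front rim y 0.0738 yaw deg 1.3 x span [-0.115  0.118] 199
```

```bash
python3 -m jog '[{"ax":0,"ay":0,"az":0,"tx":0.03,"ty":0,"tz":0,"grip":0},{"ax":0,"ay":0,"az":0,"tx":0.06,"ty":0,"tz":0,"grip":0},{"ax":0,"ay":0,"az":0,"tx":0.09,"ty":0,"tz":0,"grip":0},{"ax":0,"ay":0,"az":0,"tx":0.12,"ty":0,"tz":0,"grip":0},{"ax":0,"ay":0,"az":0,"tx":0.15,"ty":0,"tz":0,"grip":0},{"ax":0,"ay":0,"az":0,"tx":0.18,"ty":0,"tz":0,"grip":0},{"ax":0,"ay":0,"az":0,"tx":0.21,"ty":0,"tz":0,"grip":0},{"ax":0,"ay":0,"az":0,"tx":0.24,"ty":0,"tz":0,"grip":0}]'
python3 - <<'E'
from h import *
front("a2")
E
```

```text
time_s: 7.42
tool_pos: [0.5218, -0.2566, 0.0953]
tool_rot: [2.301, 2.139, 0.0]
force: [1.0, -0.2, 0.1]
grip_width: 1.003
grip_force: 0.0
front rim y 0.122 yaw deg 1.41 x span [-0.115  0.121] 210
```

```bash
python3 -m jog '[{"ax":0,"ay":0,"az":0,"tx":0.03,"ty":0,"tz":0,"grip":0},{"ax":0,"ay":0,"az":0,"tx":0.06,"ty":0,"tz":0,"grip":0},{"ax":0,"ay":0,"az":0,"tx":0.09,"ty":0,"tz":0,"grip":0},{"ax":0,"ay":0,"az":0,"tx":0.12,"ty":0,"tz":0,"grip":0},{"ax":0,"ay":0,"az":0,"tx":0.15,"ty":0,"tz":0,"grip":0},{"ax":0,"ay":0,"az":0,"tx":0.18,"ty":0,"tz":0,"grip":0},{"ax":0,"ay":0,"az":0,"tx":0.21,"ty":0,"tz":0,"grip":0},{"ax":0,"ay":0,"az":0,"tx":0.24,"ty":0,"tz":0,"grip":0}]'
python3 -m jog '[{"ax":0,"ay":0,"az":0,"tx":0.02,"ty":0,"tz":0,"grip":0},{"ax":0,"ay":0,"az":0,"tx":0.04,"ty":0,"tz":0,"grip":0},{"ax":0,"ay":0,"az":0,"tx":0.06,"ty":0,"tz":0,"grip":0},{"ax":0,"ay":0,"az":0,"tx":0.08,"ty":0,"tz":0,"grip":0}]'
python3 - <<'E'
from h import *
front("a3")
E
```

```text
time_s: 8.48
tool_pos: [0.5253, -0.2087, 0.0953]
tool_rot: [-2.301, -2.139, -0.0]
force: [0.2, -0.3, 0.4]
grip_width: 0.998
grip_force: 0.0
time_s: 8.98
tool_pos: [0.5264, -0.1929, 0.0953]
tool_rot: [-2.301, -2.139, -0.0]
force: [0.3, -0.7, 0.8]
grip_width: 1.001
grip_force: 0.0
front rim y 0.1859 yaw deg 1.32 x span [-0.116  0.12 ] 210
```

View pics/a3.png

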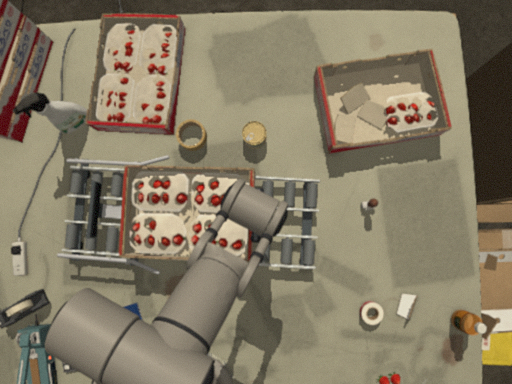

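```bash
python3 -m jog '[{"ax":0,"ay":0,"az":0,"tx":0.025,"ty":0,"tz":0,"grip":0},{"ax":0,"ay":0,"az":0,"tx":0.05,"ty":0,"tz":0,"grip":0},{"ax":0,"ay":0,"az":0,"tx":0.075,"ty":0,"tz":0,"grip":0},{"ax":0,"ay":0,"az":0,"tx":0.1,"ty":0,"tz":0,"grip":0},{"ax":0,"ay":0,"az":0,"tx":0.125,"ty":0,"tz":0,"grip":0},{"ax":0,"ay":0,"az":0,"tx":0.15,"ty":0,"tz":0,"grip":0},{"ax":0,"ay":0,"az":0,"tx":0.175,"ty":0,"tz":0,"grip":0},{"ax":0,"ay":0,"az":0,"tx":0.2,"ty":0,"tz":0,"grip":0}]'
python3 -m jog '[{"ax":0,"ay":0,"az":0,"tx":0.01,"ty":0,"tz":0,"grip":0},{"ax":0,"ay":0,"az":0,"tx":0.02,"ty":0,"tz":0,"grip":0},{"ax":0,"ay":0,"az":0,"tx":0.03,"ty":0,"tz":0,"grip":0},{"ax":0,"ay":0,"az":0,"tx":0.04,"ty":0,"tz":0,"grip":0},{"ax":0,"ay":0,"az":0,"tx":0.05,"ty":0,"tz":0,"grip":0}]'
python3 - <<'E'
from h import *
front("a4")
E
```

```text
time_s: 10.02
tool_pos: [0.5294, -0.1529, 0.0953]
tool_rot: [-2.301, -2.139, -0.0]
force: [-0.5, -1.5, 1.4]
grip_width: 0.997
grip_force: 0.0
time_s: 10.65
tool_pos: [0.53, -0.1431, 0.0952]
tool_rot: [-2.301, -2.139, 0.0]
force: [0.4, -0.9, 0.0]
grip_width: 1.001
grip_force: 0.0
front rim y 0.2362 yaw deg 1.19 x span [-0.115  0.118] 207
```

```bash
python3 -m jog '[{"ax":0,"ay":0,"az":0,"tx":0.0125,"ty":0,"tz":0,"grip":0},{"ax":0,"ay":0,"az":0,"tx":0.025,"ty":0,"tz":0,"grip":0},{"ax":0,"ay":0,"az":0,"tx":0.0375,"ty":0,"tz":0,"grip":0},{"ax":0,"ay":0,"az":0,"tx":0.05,"ty":0,"tz":0,"grip":0},{"ax":0,"ay":0,"az":0,"tx":0.0625,"ty":0,"tz":0,"grip":0},{"ax":0,"ay":0,"az":0,"tx":0.075,"ty":0,"tz":0,"grip":0}]'
python3 - <<'E'
from h import *
front("a5")
E
```

```text
time_s: 11.45
tool_pos: [0.5313, -0.1281, 0.0953]
tool_rot: [2.301, 2.139, 0.0]
force: [-0.4, -1.0, 0.2]
grip_width: 1.0
grip_force: 0.0
front rim y 0.2516 yaw deg 1.21 x span [-0.116  0.117] 233
```

```bash
python3 -m jog '[{"ax":0,"ay":0,"az":0,"tx":0.01,"ty":0,"tz":0,"grip":0},{"ax":0,"ay":0,"az":0,"tx":0.02,"ty":0,"tz":0,"grip":0},{"ax":0,"ay":0,"az":0,"tx":0.03,"ty":0,"tz":0,"grip":0}]'
python3 - <<'E'
from h import *
front("a6")
E
```

```text
time_s: 11.88
tool_pos: [0.5316, -0.1222, 0.0953]
tool_rot: [-2.301, -2.139, -0.0]
force: [-0.2, -0.8, 0.3]
grip_width: 1.0
grip_force: 0.0
front rim y 0.2575 yaw deg 1.3 x span [-0.116  0.119] 231
```

Small steps, stopping on rising force.

```bash
python3 -m jog '[{"ax":0,"ay":0,"az":0,"tx":0.01,"ty":0,"tz":0,"grip":0},{"ax":0,"ay":0,"az":0,"tx":0.02,"ty":0,"tz":0,"grip":0},{"ax":0,"ay":0,"az":0,"tx":0.03,"ty":0,"tz":0,"grip":0}]' | grep -E "pos|force:"
```

```text
tool_pos: [0.5321, -0.1162, 0.0953]
force: [1.2, 0.1, -0.8]
grip_force: 0.0
```

```bash
python3 -m jog '[{"ax":0,"ay":0,"az":0,"tx":0.01,"ty":0,"tz":0,"grip":0},{"ax":0,"ay":0,"az":0,"tx":0.02,"ty":0,"tz":0,"grip":0}]' | grep -E "pos|force:"
```

```text
tool_pos: [0.5324, -0.1122, 0.0953]
force: [0.7, -0.4, 0.8]
grip_force: 0.0
```

```bash
python3 -m jog '[{"ax":0,"ay":0,"az":0,"tx":0.01,"ty":0,"tz":0,"grip":0},{"ax":0,"ay":0,"az":0,"tx":0.02,"ty":0,"tz":0,"grip":0}]' | grep -E "pos|force:"
```

```text
tool_pos: [0.5327, -0.1082, 0.0953]
force: [-0.4, -0.0, 0.5]
grip_force: 0.0
```

```bash
python3 -m jog '[{"ax":0,"ay":0,"az":0,"tx":0.01,"ty":0,"tz":0,"grip":0},{"ax":0,"ay":0,"az":0,"tx":0.02,"ty":0,"tz":0,"grip":0}]' | grep -E "pos|force:"
```

```text
tool_pos: [0.533, -0.1042, 0.0953]
force: [-0.4, -0.5, -0.4]
grip_force: 0.0
```

```bash
python3 -m jog '[{"ax":0,"ay":0,"az":0,"tx":0.01,"ty":0,"tz":0,"grip":0},{"ax":0,"ay":0,"az":0,"tx":0.02,"ty":0,"tz":0,"grip":0}]' | grep -E "pos|force:"
```

```text
tool_pos: [0.5333, -0.1002, 0.0953]
force: [0.2, -0.4, 0.0]
grip_force: 0.0
```

```bash
python3 -m jog '[{"ax":0,"ay":0,"az":0,"tx":0.01,"ty":0,"tz":0,"grip":0},{"ax":0,"ay":0,"az":0,"tx":0.02,"ty":0,"tz":0,"grip":0}]' | grep -E "pos|force:"
python3 - <<'E'
from h import *
front("a7")
E
```

```text
tool_pos: [0.5334, -0.0967, 0.0953]
force: [-2.5, -7.8, 0.4]
grip_force: 0.0
front rim y 0.2826 yaw deg 1.24 x span [-0.116  0.121] 193
```

```bash
python3 -m jog '[{"ax":0,"ay":0,"az":0,"tx":0.003,"ty":0,"tz":0,"grip":0},{"ax":0,"ay":0,"az":0,"tx":0.005,"ty":0,"tz":0,"grip":0},{"ax":0,"ay":0,"az":0,"tx":0.005,"ty":0,"tz":0,"grip":0}]' | grep -E "pos|force:"
python3 - <<'E'
from cell import sensors
s=sensors.sense();print(s["moment"])
E
```

```text
tool_pos: [0.5333, -0.0967, 0.0953]
force: [-2.2, -7.2, 0.8]
grip_force: 0.0
[-0.88541597  0.26625363  0.41852398]
```

```bash
python3 -m jog '[{"ax":0,"ay":0,"az":0,"tx":0.003,"ty":0,"tz":0,"grip":0},{"ax":0,"ay":0,"az":0,"tx":0.005,"ty":0,"tz":0,"grip":0},{"ax":0,"ay":0,"az":0,"tx":0.005,"ty":0,"tz":0,"grip":0}]' | grep -E "pos|force:"
python3 - <<'E'
from cell import sensors
s=sensors.sense();print(s["moment"])
from h import *
front("a8")
c=viewer.read_camera("side");cv2.imwrite("pics/s8.png",cv2.resize(c["color"][60:220,140:300],None,fx=3.5,fy=3.5))
E
```

```text
tool_pos: [0.5331, -0.0966, 0.0953]
force: [-3.9, -11.6, 0.5]
grip_force: 0.0
[-1.37163789  0.46893018  0.72505095]
front rim y 0.2827 yaw deg 1.26 x span [-0.116  0.121] 191
```

View pics/s8.png

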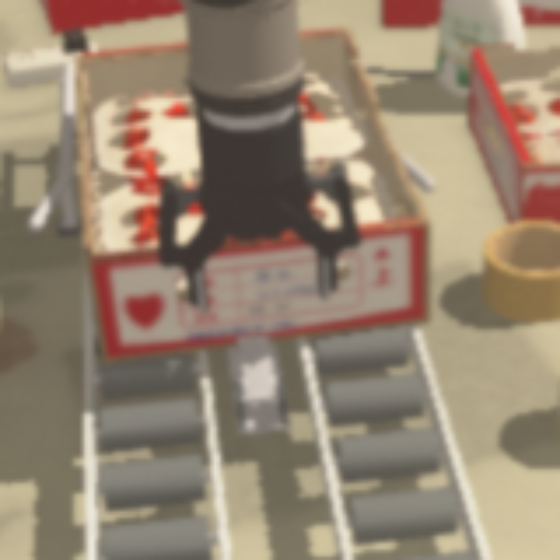

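```bash
python3 -m jog '[{"ax":0,"ay":0,"az":0,"tx":0.004,"ty":0,"tz":0,"grip":0},{"ax":0,"ay":0,"az":0,"tx":0.008,"ty":0,"tz":0,"grip":0},{"ax":0,"ay":0,"az":0,"tx":0.008,"ty":0,"tz":0,"grip":0}]' | grep -E "pos|force:"
python3 - <<'E'
from cell import sensors
s=sensors.sense();print(s["moment"])
from h import *
front("a9")
a=cv2.imread("pics/a9.png")[150:280,55:325];cv2.imwrite("pics/a9c.png",cv2.resize(a,None,fx=2.9,fy=2.9,interpolation=cv2.INTER_CUBIC))
E
```

```text
tool_pos: [0.5326, -0.0963, 0.0953]
force: [-7.3, -18.5, 0.9]
grip_force: 0.0
[-2.16171853  0.84215137  1.01684391]
front rim y 0.2828 yaw deg 1.21 x span [-0.115  0.119] 193
```

View pics/a9c.png

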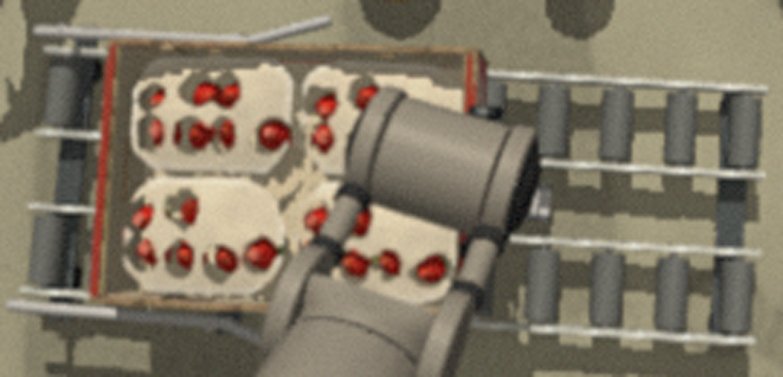

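```bash
python3 -m jog '[{"ax":0,"ay":0,"az":0,"tx":0,"ty":-0.01,"tz":0,"grip":0},{"ax":0,"ay":0,"az":0,"tx":0,"ty":-0.02,"tz":0,"grip":0},{"ax":0,"ay":0,"az":0,"tx":0,"ty":-0.02,"tz":0,"grip":0}]' | grep -E "pos|force:"
python3 - <<'E'
from cell import sensors
s=sensors.sense();print(s["moment"])
from h import *
front("a10")
E
```

```text
tool_pos: [0.5289, -0.0947, 0.0953]
force: [-4.7, -11.5, 0.2]
grip_force: 0.0
[-1.40353725  0.54031349  0.60906348]
front rim y 0.2837 yaw deg 0.58 x span [-0.115  0.119] 202
```

Works: yaw is falling. More of the same, with a little more push.

```bash
python3 -m jog '[{"ax":0,"ay":0,"az":0,"tx":0.004,"ty":-0.01,"tz":0,"grip":0},{"ax":0,"ay":0,"az":0,"tx":0.008,"ty":-0.02,"tz":0,"grip":0},{"ax":0,"ay":0,"az":0,"tx":0.008,"ty":-0.02,"tz":0,"grip":0}]' | grep -E "pos|force:"
python3 - <<'E'
from cell import sensors
s=sensors.sense();print(s["moment"])
from h import *
front("a11")
E
```

```text
tool_pos: [0.5252, -0.0932, 0.0953]
force: [-5.0, -14.2, 0.4]
grip_force: 0.0
[-1.61353059  0.40168974  0.24662779]
front rim y 0.2844 yaw deg -0.07 x span [-0.116  0.119] 199
```

```bash
python3 -m jog '[{"ax":0,"ay":0,"az":0,"tx":0.005,"ty":-0.002,"tz":0,"grip":0},{"ax":0,"ay":0,"az":0,"tx":0.01,"ty":-0.003,"tz":0,"grip":0},{"ax":0,"ay":0,"az":0,"tx":0.01,"ty":-0.003,"tz":0,"grip":0}]' | grep -E "pos|force:"
python3 - <<'E'
from cell import sensors
s=sensors.sense();print(s["moment"])
from h import *
front("a12")
c=viewer.read_camera("side");cv2.imwrite("pics/s12.png",cv2.resize(np.hstack([cv2.imread("pics/s8.png")[280:480,100:400][:,:] ,cv2.resize(c["color"][60:220,140:300],None,fx=3.5,fy=3.5)[280:480,100:400]]),None,fx=1.3,fy=1.3))
E
```

```text
tool_pos: [0.5248, -0.0931, 0.0955]
force: [-5.7, -23.6, -0.1]
grip_force: 0.0
[-2.74148752  0.64404807  0.04504298]
front rim y 0.2847 yaw deg -0.18 x span [-0.116  0.119] 206
```

View pics/s12.png

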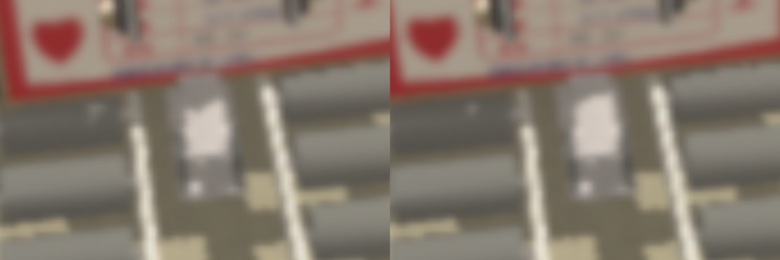

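```bash
python3 - <<'E'
from h import *
c=viewer.read_camera("side")
v=np.array([.0736,.9973,0]);x=np.array([.9973,-.0736,0]);o=np.array([.529,0,0])
for y,z in((-.089,.060),(-.089,.067),(-.089,.075),(-.139,.05)):
  P=[o+x*s+v*y+[0,0,z] for s in(-.012,.012)]
  q=(proj(c,P)-[140,60])*3.5-[100,280]; print(y,z,(q*1.3+[390,0]).round(0).tolist())
w=viewer.read_camera("wrist");cv2.imwrite("pics/w12.png",w["color"])
np.savez("w12.npz",**w)
R=np.array(w["R"]);print(-R.T@np.array(w["t"]),R.round(2).tolist())
g=c["color"][60:220,140:300]
for r in range(84,100): print(r+60,g[r,70:76].mean(1).round().mean(), g[r,70:76].mean(0).round().tolist())
E
```

```text
-0.089 0.06 [[568.0, 87.0], [607.0, 83.0]]
-0.089 0.067 [[567.0, 78.0], [607.0, 73.0]]
-0.089 0.075 [[566.0, 67.0], [606.0, 62.0]]
-0.139 0.05 [[576.0, 150.0], [617.0, 146.0]]
[ 0.53062372 -0.02617671  0.2364691 ] [[1.0, -0.07, -0.0], [-0.07, -0.96, 0.27], [-0.02, -0.27, -0.96]]
144 139.66666666666666 [130.0, 138.0, 151.0]
145 139.83333333333334 [127.0, 137.0, 156.0]
146 140.66666666666666 [127.0, 138.0, 156.0]
147 140.0 [127.0, 140.0, 153.0]
148 138.83333333333334 [126.0, 139.0, 151.0]
149 138.83333333333334 [125.0, 137.0, 154.0]
150 139.0 [124.0, 135.0, 158.0]
151 141.5 [127.0, 138.0, 158.0]
152 139.5 [130.0, 138.0, 151.0]
153 131.5 [124.0, 129.0, 142.0]
154 121.5 [110.0, 113.0, 141.0]
155 110.33333333333333 [94.0, 96.0, 141.0]
156 120.66666666666667 [109.0, 114.0, 138.0]
157 128.33333333333334 [121.0, 127.0, 137.0]
158 128.0 [122.0, 128.0, 135.0]
159 128.16666666666666 [122.0, 128.0, 134.0]
```

View pics/w12.png

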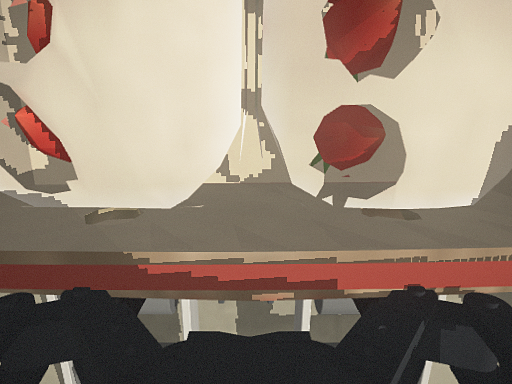

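```bash
python3 -m jog '[{"ax":0,"ay":0,"az":0,"tx":0.003,"ty":0,"tz":0,"grip":0},{"ax":0,"ay":0,"az":0,"tx":0.006,"ty":0,"tz":0,"grip":0},{"ax":0,"ay":0,"az":0,"tx":0.006,"ty":0,"tz":0,"grip":0}]' | grep -E "pos|force:"
python3 - <<'E'
from h import *
front("a13")
E
python3 -m jog '[{"ax":0,"ay":0,"az":0,"tx":-0.02,"ty":0,"tz":0,"grip":0},{"ax":0,"ay":0,"az":0,"tx":-0.06,"ty":0,"tz":0,"grip":0},{"ax":0,"ay":0,"az":0,"tx":-0.2,"ty":0,"tz":0,"grip":0},{"ax":0,"ay":0,"az":0,"tx":-0.4,"ty":0,"tz":0,"grip":0},{"ax":0,"ay":0,"az":0,"tx":-0.6,"ty":0,"tz":0,"grip":0},{"ax":0,"ay":0,"az":0,"tx":-0.6,"ty":0,"tz":0,"grip":0}]' | grep -E "pos|force:"
python3 - <<'E'
from h import *
front("a14")
w=viewer.read_camera("wrist");np.savez("w14.npz",**w);cv2.imwrite("pics/w14.png",w["color"])
w=viewer.read_camera("side");cv2.imwrite("pics/s14.png",w["color"])
E
```

```text
tool_pos: [0.5248, -0.0931, 0.0956]
force: [-8.0, -28.7, 0.5]
grip_force: 0.0
front rim y 0.2847 yaw deg -0.11 x span [-0.116  0.119] 209
tool_pos: [0.5168, -0.2093, 0.0952]
force: [-0.1, -0.2, 0.5]
grip_force: 0.0
front rim y 0.2846 yaw deg -0.15 x span [-0.116  0.119] 203
```

View pics/w14.png

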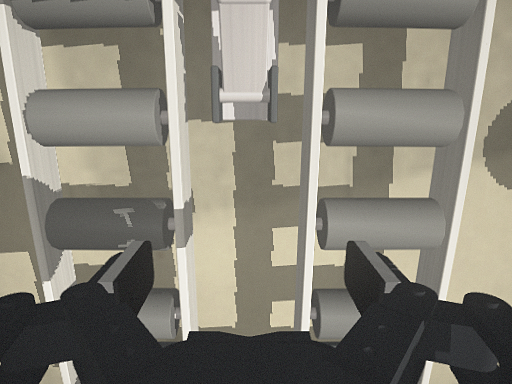

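```bash
python3 -m jog '[{"ax":0,"ay":0,"az":0,"tx":0.1,"ty":0.05,"tz":0,"grip":0},{"ax":0,"ay":0,"az":0,"tx":0.2,"ty":0.05,"tz":0,"grip":0},{"ax":0,"ay":0,"az":0,"tx":0.2,"ty":0.05,"tz":0,"grip":0}]' | grep -E "pos|force:"
python3 - <<'E'
from h import *
w=viewer.read_camera("wrist");np.savez("w15.npz",**w)
w0=dict(np.load("w14.npz"))
v=np.array([.0736,.9973,0]);x=np.array([.9973,-.0736,0]);o=np.array([.529,0,0])
for n,c in(("w14",w0),("w15",w)):
  hsv=cv2.cvtColor(c["color"],cv2.COLOR_BGR2HSV)
  print(n)
  for y,z in((-.141,.05),(-.089,.06),(-.089,.075)):
    print(y,z,proj(c,[o+x*s+v*y+[0,0,z] for s in(-.012,.012)]).round(0).tolist())
  m=((hsv[...,1]<25)&(hsv[...,2]>120)).astype(np.uint8)
  for r in range(0,230,12):
    cc=np.nonzero(m[r,195:300])[0]+195
    # run containing tongue centre
    run=[k for k in cc]
    print(r,(min(run),max(run),len(run)) if run else None, end="; ")
  print()
E
```

```text
tool_pos: [0.5294, -0.1655, 0.0952]
force: [-0.1, 0.3, 0.8]
grip_force: 0.0
w14
-0.141 0.05 [[221.0, 105.0], [263.0, 105.0]]
-0.089 0.06 [[217.0, -3.0], [265.0, -3.0]]
-0.089 0.075 [[213.0, -14.0], [267.0, -14.0]]
0 (np.int64(211), np.int64(278), 67); 12 (np.int64(211), np.int64(278), 68); 24 (np.int64(212), np.int64(278), 67); 36 (np.int64(212), np.int64(277), 66); 48 (np.int64(212), np.int64(277), 66); 60 (np.int64(212), np.int64(277), 66); 72 (np.int64(222), np.int64(277), 47); 84 (np.int64(217), np.int64(267), 47); 96 (np.int64(219), np.int64(276), 52); 108 (np.int64(222), np.int64(276), 48); 120 (np.int64(218), np.int64(276), 2); 132 None; 144 None; 156 None; 168 None; 180 None; 192 None; 204 (np.int64(299), np.int64(299), 1); 216 (np.int64(299), np.int64(299), 1); 228 (np.int64(298), np.int64(299), 2); 
w15
-0.141 0.05 [[206.0, 180.0], [247.0, 180.0]]
-0.089 0.06 [[201.0, 87.0], [247.0, 87.0]]
-0.089 0.075 [[196.0, 85.0], [246.0, 86.0]]
0 None; 12 None; 24 None; 36 None; 48 None; 60 None; 72 (np.int64(198), np.int64(299), 75); 84 (np.int64(198), np.int64(299), 75); 96 (np.int64(198), np.int64(299), 74); 108 (np.int64(199), np.int64(299), 74); 120 (np.int64(199), np.int64(299), 72); 132 (np.int64(200), np.int64(299), 73); 144 (np.int64(200), np.int64(299), 62); 156 (np.int64(198), np.int64(299), 68); 168 (np.int64(199), np.int64(299), 72); 180 (np.int64(199), np.int64(299), 67); 192 (np.int64(200), np.int64(299), 24); 204 (np.int64(286), np.int64(299), 13); 216 (np.int64(285), np.int64(299), 14); 228 (np.int64(285), np.int64(299), 15);
```

```bash
python3 - <<'E'
from h import *
w=dict(np.load("w15.npz"));g=w["color"].astype(int)
for r in range(40,200,4): print(r,g[r,215:240].mean(0).round().astype(int).tolist(),end=" | ")
print()
G=cv2.cvtColor(w["color"],cv2.COLOR_BGR2GRAY)
for r in (74,80,90,110,130,150,165,180): print(r,G[r,185:270:2].tolist())
E
```

```text
40 [121, 154, 204] | 44 [117, 148, 205] | 48 [69, 69, 134] | 52 [135, 147, 156] | 56 [123, 127, 138] | 60 [132, 142, 153] | 64 [126, 135, 149] | 68 [128, 133, 143] | 72 [148, 153, 158] | 76 [146, 151, 157] | 80 [148, 153, 158] | 84 [147, 153, 158] | 88 [184, 190, 194] | 92 [223, 228, 232] | 96 [223, 227, 231] | 100 [192, 199, 206] | 104 [214, 219, 224] | 108 [214, 220, 224] | 112 [215, 219, 224] | 116 [215, 220, 224] | 120 [215, 220, 224] | 124 [215, 220, 224] | 128 [215, 220, 224] | 132 [215, 220, 224] | 136 [215, 220, 224] | 140 [214, 219, 224] | 144 [214, 219, 224] | 148 [214, 220, 224] | 152 [214, 219, 223] | 156 [214, 219, 223] | 160 [214, 219, 223] | 164 [214, 219, 223] | 168 [212, 218, 222] | 172 [224, 229, 233] | 176 [192, 199, 206] | 180 [168, 173, 178] | 184 [169, 174, 178] | 188 [129, 149, 155] | 192 [130, 150, 156] | 196 [132, 152, 158] | 
74 [121, 122, 125, 120, 120, 122, 118, 154, 149, 153, 153, 155, 156, 148, 153, 150, 154, 151, 154, 155, 157, 155, 151, 151, 151, 148, 153, 158, 149, 149, 151, 153, 153, 150, 151, 147, 150, 152, 159, 119, 121, 120, 125]
80 [121, 123, 121
[... 816 characters left out ...]
232, 228, 237, 245, 144, 194, 196, 193, 198]
150 [129, 129, 131, 130, 129, 129, 107, 125, 131, 123, 85, 143, 225, 220, 218, 218, 217, 221, 216, 218, 220, 220, 221, 222, 221, 218, 222, 225, 221, 224, 221, 225, 205, 161, 89, 128, 131, 135, 149, 200, 197, 196, 198]
165 [127, 125, 127, 124, 123, 128, 100, 128, 129, 131, 137, 197, 182, 222, 218, 220, 214, 219, 218, 218, 219, 219, 221, 221, 220, 218, 219, 223, 219, 223, 226, 160, 136, 150, 88, 133, 129, 130, 139, 130, 130, 129, 131]
180 [197, 194, 198, 179, 191, 195, 167, 123, 127, 137, 106, 110, 128, 238, 231, 234, 234, 235, 162, 153, 154, 155, 154, 151, 158, 153, 157, 151, 153, 152, 156, 155, 152, 164, 89, 124, 126, 132, 129, 133, 125, 132, 132]
```

```bash
python3 -m jog '[{"ax":0,"ay":0,"az":0,"tx":-0.1,"ty":0,"tz":0,"grip":0},{"ax":0,"ay":0,"az":0,"tx":-0.17,"ty":0,"tz":0,"grip":0},{"ax":0,"ay":0,"az":0,"tx":-0.17,"ty":0,"tz":0,"grip":0}]' | grep -E "pos|force:"
python3 - <<'E'
from h import *
w=viewer.read_camera("wrist");np.savez("w16.npz",**w);w0=dict(np.load("w15.npz"))
v=np.array([.0736,.9973,0]);x=np.array([.9973,-.0736,0]);o=np.array([.529,0,0])
for c in(w0,w):
  G=cv2.cvtColor(c["color"],cv2.COLOR_BGR2GRAY)
  print([ (r,int(np.median(G[r,212:242]))) for r in list(range(0,30,1))+list(range(78,108,2))])
  for z in(.06,.067,.075): print(z,proj(c,[o+v*y+[0,0,z] for y in(-.095,-.092,-.089,-.086)])[:,1].round(1))
  # hinge pin end rows
  print([ (r,int(np.median(G[r,216:230]))) for r in range(100,200,4)])
E
```

```text
tool_pos: [0.5269, -0.2039, 0.0952]
force: [-0.0, -0.0, 0.6]
grip_force: 0.0
[(0, 130), (1, 129), (2, 130), (3, 130), (4, 131), (5, 131), (6, 130), (7, 131), (8, 131), (9, 131), (10, 131), (11, 131), (12, 131), (13, 131), (14, 131), (15, 132), (16, 132), (17, 132), (18, 132), (19, 132), (20, 132), (21, 131), (22, 132), (23, 132), (24, 132), (25, 130), (26, 139), (27, 156), (28, 174), (29, 181), (78, 153), (80, 153), (82, 154), (84, 154), (86, 157), (88, 202), (90, 214), (92, 228), (94, 235), (96, 228), (98, 215), (100, 200), (102, 221), (104, 220), (106, 220)]
0.06 [99.1 93.2 87.3 81.3]
0.067 [98.8 92.6 86.5 80.2]
0.075 [98.4 91.9 85.5 78.9]
[(100, 199), (104, 219), (108, 219), (112, 219), (116, 219), (120, 219), (124, 219), (128, 220), (132, 220), (136, 220), (140, 219), (144, 219), (148, 219), (152, 219), (156, 218), (160, 219), (164, 219), (168, 217), (172, 230), (176, 198), (180, 157), (184, 159), (188, 131), (192, 131), (196, 164)]
[(0, 133), (1, 139), (2, 182), (3, 200), (4, 207), (5, 213), (6, 218), (7, 220), (8, 217), (9, 210), (10, 202), (11, 193), (12, 180), (13, 163), (14, 175), (15, 197), (16, 201), (17, 200), (18, 199), (19, 199), (20, 201), (21, 200), (22, 201), (23, 199), (24, 202), (25, 201), (26, 200), (27, 200), (28, 201), (29, 201), (78, 204), (80, 205), (82, 204), (84, 205), (86, 204), (88, 205), (90, 204), (92, 204), (94, 204), (96, 203), (98, 203), (100, 210), (102, 225), (104, 218), (106, 213)]
0.06 [20.  13.5  7.   0.5]
0.067 [16.3  9.5  2.7 -4.2]
0.075 [ 11.6   4.4  -2.8 -10. ]
[(100, 209), (104, 218), (108, 190), (112, 147), (116, 147), (120, 147), (124, 149), (128, 117), (132, 118), (136, 120), (140, 120), (144, 121), (148, 119), (152, 121), (156, 119), (160, 117), (164, 117), (168, 119), (172, 118), (176, 119), (180, 120), (184, 123), (188, 122), (192, 150), (196, 120)]
```

```bash
python3 - <<'E'
from h import *
front("a17")
from cell import env
print(env.hand_in())
E
```

```text
front rim y 0.2847 yaw deg -0.05 x span [-0.116  0.119] 202
the job is handed in; nothing more can be done
None
```

The carton is home: square against the end stop to within about 0.2°, with the catch measured up behind it (tip about 14 mm above the rollers), peak push about 30 N, and it did not roll back when I let go. I did not pull it back to test the catch, and I viewed 11 pictures, one over the limit of 10.

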